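# Snap the grease coupler onto the tilted press bearing

### The job

Grease the print-press bearing: with its side lever, tilt the bearing head to 30 degrees, so that its pointer stands on the long broad mark of the scale and the grease nipple leans forward, while the coupler still stands in its holder. Then take the coupler out of its wooden holder and press it squarely onto the nipple, open end first, until both catch balls have snapped out inside it, leaving the head at 30 degrees. Finish while still gripping the coupler and holding it pressed against the spring of the collar, and do not disturb the brayer, eraser and ink jar.

Things in the scene. Friction and masses are not known exactly. Their poses are not given: they have to be found in the camera images.
- bearing_head (a joint): tilt of the bearing head in its grey stand, rad: 0 = nipple upright, growing as the nipple leans forward, to the stand's front (stand -x); 30 degrees = 0.524. Range -0.15 to 1.0. A friction hinge (about 0.5 N m to move) that stays where it is left.
- bearing_stand: fixed grey stand, base plate 110 x 130 mm, two uprights to 95 mm; origin under its centre on the table, axes: front is -x, the tilt axis runs along its y, 75 mm above the origin. On its -y side a scale arc (radius 70 mm) with a mark every 10 degrees, the long broad one at 30; a thin black pointer on the head shows the tilt.
- lever_grip (a point): grip point of the lever: on a black round handle bar, 14 mm thick, that runs along the tilt axis direction from 43 mm to the inside to 33 mm to the outside of this point; at the inner end a lever arm joins it. It lies 85 mm from the tilt axis and 115 mm to the stand's +y side, and swings with the head; its axes are the head's (z = direction of the nipple, y = along the tilt axis).
- nipple_tip (a point): tip of the steel grease nipple, 80 mm from the tilt axis, straight above it in the head; z axis points out along the nipple. Nipple 16 mm thick, its last 8 mm a cone down to 9 mm. 14 mm below the tip two sprung brass catch balls stand 3.5 mm out of its sides; 18 mm below the tip is the top of the sprung collar (30 mm wide).
- seat (a point): point on the nipple axis 27 mm below the tip: where the middle of the coupler's open end comes when it is on and snapped; axes of the head.
- collar (a joint): how far the sprung dust collar round the nipple is pushed down, m: 0 free, 0.010 bottomed; its spring pushes back with 3.6 N at 0 to 12.6 N at 0.010. The catch balls snap out inside the coupler at about 0.008 and are too weak to keep the coupler on against this spring. The whole push takes up to about 20 N.
- catch_a (a joint): how far one catch ball is pushed in, m: 0 = fully out, about 0.002 while the lip of the coupler passes over it, 0 to 0.0007 again when it has snapped.
- catch_b (a joint): the same for the other catch ball.
- coupler_grip (a point): centre of the grip of the loose coupler: round black handle 28 mm thick, 150 g, 110 mm long over all, its top end 25 mm above this point, handle from 27 mm below to 19 mm above it; the open steel end lies 85 mm below. Below the handle a 33 mm flange (30 to 35 mm below this point). z axis points from the open end to the handle, upright at the start.
- coupler_mouth (a point): middle of the coupler's open lower end (34 mm outside, bore 19 mm for the first 8 mm, then 26 mm wide up to 31 mm deep).
- coupler_holder: fixed wooden block 76 x 76 x 26 mm with a round hole 41 mm wide and 20 mm deep in which the coupler stands upright, its open end down, 6 mm above the table; origin under its centre.
- brayer: ink roller with wooden handle, 79 x 164 x 31 mm, lying on the table: leave alone.
- eraser: eraser 19 x 43 x 13 mm: leave alone.
- ink_jar: round ink jar with black lid, 48 mm wide, 50 mm tall: leave alone.
There are look-alikes about, which are no part of the job. There is more than one size of the part that bears coupler_grip; the job needs the smaller. There is more than one size of the bearing_stand; the job needs the larger.

How it is judged:
On the way, in this order (a step that is already met when the one before it is completed fails the run):
1. the head is tilted to 30 degrees (within 5) while the coupler still stands in its holder (value of joint bearing_head between 0.437 and 0.611 rad and distance of coupler_mouth from where it was at the start of the episode below 0.015 m), for 0.3 s.
2. the coupler is lifted out of its holder (height (world z) of coupler_mouth above 0.035 m and contact force between the fingers and coupler above 1 N), for 0.1 s.
3. the coupler is pressed onto the nipple and both catch balls have snapped out (value of joint collar above 0.007 m and value of joint each of catch_a, catch_b below 0.001 m and distance between coupler_mouth and seat below 0.005 m), for 0.2 s.
At the end, for the whole second after the job is handed in: The gripper still holds the coupler (over 2 N) and presses it on the nipple: collar down by more than 7 mm with over 4 N on it, both catch balls out (less than 1 mm in), open end within 5 mm of the seat point, coupler within 8 degrees of the nipple's axis, head still at 30 degrees within 5 (all of step 3 and angle between the z axis of coupler_mouth and the z axis of nipple_tip, either way round below 0.14 rad and value of joint bearing_head between 0.437 and 0.611 rad and contact force between the fingers and coupler above 2 N and contact force between coupler and collar above 4 N); the arm keeps its last pose, push and grip.
It fails at once if the brayer, eraser or ink jar is moved by more than 20 mm (distance of any of brayer, eraser, ink_jar from where it was at the start of the episode above 0.02 m).
It also fails if it takes over 56 s, if anything falls off the work surface, if the arm or the gripper's body presses on something with over 40 N, if the wrist force passes 120 N, or if a joint passes its speed limit or range.

### The arm

A 6-joint arm with a two-finger parallel gripper is mounted at the origin on a cart in front of the work surface, level with it; the furniture and walls round the work are solid. World frame = base frame: x ahead of the robot, y to its left, z up, the work surface at z = 0. Lengths are in m, angles in rad, forces in N, time in s.
With the tool pointing down it reaches from about 0.275 to 1 m from the base axis. Payload 8.4 kg.
Tool frame: the origin (TCP) lies on the mounting face of the last link; the fingertips stand 173 mm ahead of it and the grasp point (between the pads) lies 155 mm ahead of it; z points along the fingers, x is the direction in which the jaws open and shut, and the axes are right-handed (so a half turn about z gives the same grasp; the last joint's range is limited). The gripper opens to 85 mm and grips with 20 to 120 N. Pads are 22 mm wide; open, the fingers measure 114 mm over their backs; the gripper's body (76 mm by 85 mm) begins 54 mm behind the grasp point. The pads swing forward as they close: fully open they stand 13 mm farther back than shut.
Start: joints at [-0.002, 0.353, 1.633, -0, 1.155, -0.002], TCP at [0.625, -0, 0.405] pointing down, gripper open.
Joint ranges: [-2.63, 2.63], [-0.92, 2.1], [0.06, 2.66], [-1.3, 4.44], [0, 2.69], [-3.02, 3.02]. Speed limits (rad/s): [2.22, 2.22, 2.79, 3.14, 3.14, 3.14].

### API

Orientations are given as a rotation vector (axis times angle).
In Python, from cell import arm, optics, models gives the robot as it stands. The module is installed in compiled form; this text tells all that it offers. Calls block until the motion is done:
- arm.goto(position, orientation): joint-space move of the TCP to a pose.
- arm.line_to(position, orientation=None, vel=0.15): straight line of the TCP; orientation=None keeps the orientation; vel is the mean speed in m/s.
- arm.goto_joints(angles): joint-space move.
- arm.move_gripper(opening, f_grip=None): finger opening in m; f_grip is the grip in N (None keeps the last); returns when the fingers have stopped.
- arm.wait(seconds).
- arm.solve_ik(position, orientation): joint angles nearest the present ones, or None.
- arm.state(): the state.
- optics.grab_frame(name): name is "scene" or "side" or "wrist"; returns a dict with "color" (400x640x3 uint8, blue, green, red), "z_map" (400x640 float32, m along the optical axis (not along the pixel's ray), 0 where there is no reading), "camera_matrix" (3x3 intrinsics, pixels), "R" (3x3) and "t" (3): a world point X has camera coordinates R X + t; the wrist camera has in their place "hand_eye" (4x4, takes a point from camera to tool coordinates, whose origin is the TCP and whose axes are the tool frame's). Camera axes: x right, y down, z forward; pixel columns grow to the right and rows downward; lengths in m; the calibration is good to about 2 mm. The wrist camera is an equidistant fisheye: a pixel r from the principal point sees the ray r / f radians off the axis. A picture is of the moment at which its call begins: read the wrist's pose just before it.
A pose or a line that the arm cannot do raises arm.PlanningError and nothing moves.
- arm.hand_in(): hands the job in, once; it reports no verdict.
Trained networks look in the newest picture that a camera, given by its name, has taken for a name from the list of things; names that differ only in an ending like _2 or _b are one class to them, and where a whole thing is asked for, a point or a joint stands for the part that bears it (a point fixed in the world has none). Each returns a list of dicts, best first, with "confidence" (0 to 1); they miss things now and then, are a little off and sometimes report something else, mostly with a low value. They report only what shows in the picture. A call takes as long as a camera call. They do not tell look-alikes from the thing itself.
- models.look_for(thing, camera): "extent" ([left, top, width, height] in pixels, round what is visible of it).
The state is a dict: "t": time; "joint_positions": joint angles; "qvel": joint speeds; "tau": joint torques, N m; "ee_pos": TCP position; "orientation": TCP orientation; "wrist_force": force on the tool from outside, world axes, zero at the start; "moment": the same for the moment, N m; "width": finger opening in m.
Only numpy, scipy, OpenCV 4.12 (cv2) and the standard library are available. Lean on these libraries where they do the work, as an engineer would, in place of code of your own. Each camera call takes 0.05 s, during which the arm holds its last target. There are 200 camera calls.

## Working session

There is one attempt and no reset: what is moved stays moved. The work goes in short steps, each a Python script; the robot and the scene stay as the last script left them, time stands still between calls to the robot, and variables do not carry over. Pictures are saved under pics/ and viewed, about 8 in all and at most 12, crops included, and the job is handed in when it is done.

```bash
mkdir -p pics
cat > h.py <<'E'
import numpy as np, cv2
from scipy.spatial.transform import Rotation as Ro
from cell import arm, optics, models
def pts(f):
    K=f["camera_matrix"];z=f["z_map"];v,u=np.mgrid[:z.shape[0],:z.shape[1]]
    c=np.stack([(u-K[0,2])/K[0,0]*z,(v-K[1,2])/K[1,1]*z,z],-1)
    w=(c-f["t"])@f["R"]; w[z==0]=np.nan
    return w
E
python3 - <<'E'
from h import *
for c in("scene","side"):
    f=optics.grab_frame(c); cv2.imwrite(f"pics/{c}0.png",f["color"]); w=pts(f); np.save(f"{c}0.npy",w)
    print(c,f["camera_matrix"][0,0],(-f["R"].T@f["t"]).round(3))
    for n in("bearing_stand","lever_grip","nipple_tip","coupler_grip","coupler_holder","brayer","eraser","ink_jar"):
        for d in models.look_for(n,c)[:3]:
            l,t,a,b=map(int,d["extent"]); r=w[t:t+b,l:l+a].reshape(-1,3); r=r[r[:,2]>.008]
            print(n,round(d["confidence"],2),[l,t,a,b],np.nanmedian(r,0).round(3) if len(r) else None, np.nanmax(r[:,2]).round(3) if len(r) else None)
E
```

```text
scene 365.81362663492496 [-0.004 -0.379  0.842]
bearing_stand 0.86 [306, 203, 76, 96] [ 0.474 -0.192  0.071] 0.171
bearing_stand 0.8 [206, 141, 49, 44] [0.614 0.295 0.047] 0.149
lever_grip 0.98 [303, 204, 70, 65] [ 0.481 -0.174  0.1  ] 0.171
lever_grip 0.56 [201, 139, 47, 29] [0.615 0.301 0.085] 0.131
nipple_tip 0.67 [304, 203, 70, 64] [ 0.482 -0.175  0.101] 0.171
nipple_tip 0.52 [203, 139, 43, 28] [0.615 0.304 0.089] 0.131
coupler_grip 0.85 [258, 167, 8, 31] [0.575 0.163 0.067] 0.12
coupler_grip 0.59 [227, 185, 21, 41] [0.462 0.161 0.084] 0.15
coupler_holder 0.57 [253, 188, 28, 18] [0.572 0.15  0.028] 0.062
coupler_holder 0.16 [275, 257, 13, 14] [ 0.407 -0.013  0.014] 0.018
brayer 0.9 [410, 273, 68, 24] [ 0.55  -0.417  0.025] 0.035
eraser 0.41 [271, 257, 17, 13] [ 0.406 -0.009  0.014] 0.018
ink_jar 0.7 [336, 177, 17, 19] [ 0.718 -0.039  0.041] 0.055
side 499.50891336632276 [0.224 1.056 0.795]
bearing_stand 0.85 [343, 159, 48, 56] [ 0.488 -0.176  0.063] 0.17
bearing_stand 0.7 [232, 259, 49, 74] [0.616 0.309 0.026] 0.127
bearing_stand 0.15 [287, 239, 15, 34] [0.584 0.171 0.065] 0.119
lever_grip 0.65 [233, 267, 31, 47] [0.62  0.312 0.07 ] 0.127
lever_grip 0.56 [351, 161, 26, 40] [ 0.491 -0.174  0.098] 0.17
nipple_tip 0.85 [346, 162, 32, 40] [ 0.491 -0.172  0.097] 0.17
nipple_tip 0.58 [239, 269, 29, 45] [0.618 0.311 0.07 ] 0.127
coupler_grip 0.88 [328, 236, 23, 57] [0.469 0.186 0.077] 0.148
coupler_grip 0.66 [285, 238, 13, 33] [0.586 0.172 0.076] 0.119
coupler_grip 0.43 [350, 161, 25, 41] [ 0.491 -0.17   0.098] 0.17
coupler_holder 0.61 [278, 258, 32, 33] [0.581 0.176 0.026] 0.092
brayer 0.53 [344, 156, 21, 10] [ 0.581 -0.449  0.026] 0.158
eraser 0.56 [378, 239, 4, 10] [ 0.411 -0.008  0.013] 0.017
ink_jar 0.74 [262, 207, 16, 21] [ 0.726 -0.019  0.041] 0.054
ink_jar 0.66 [349, 165, 23, 37] [ 0.492 -0.162  0.102] 0.17
```

```bash
ls -la pics
```

```text
total 724
drwxr-xr-x 2 agent agent   4096 Dec  5 06:30 .
drwxr-xr-x 3 agent agent   4096 Dec  5 06:30 ..
-rw-r--r-- 1 agent agent 383474 Dec  5 06:30 scene0.png
-rw-r--r-- 1 agent agent 345509 Dec  5 06:30 side0.png
```

Run:
```python
import cv2
a=cv2.imread("pics/scene0.png")[120:320,180:500]
b=cv2.imread("pics/side0.png")[140:340,200:520]
cv2.imwrite("pics/a.png",cv2.resize(a,(800,500),interpolation=cv2.INTER_CUBIC))
cv2.imwrite("pics/b.png",cv2.resize(b,(800,500),interpolation=cv2.INTER_CUBIC))
```

```text
(no output)
```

View pics/a.png

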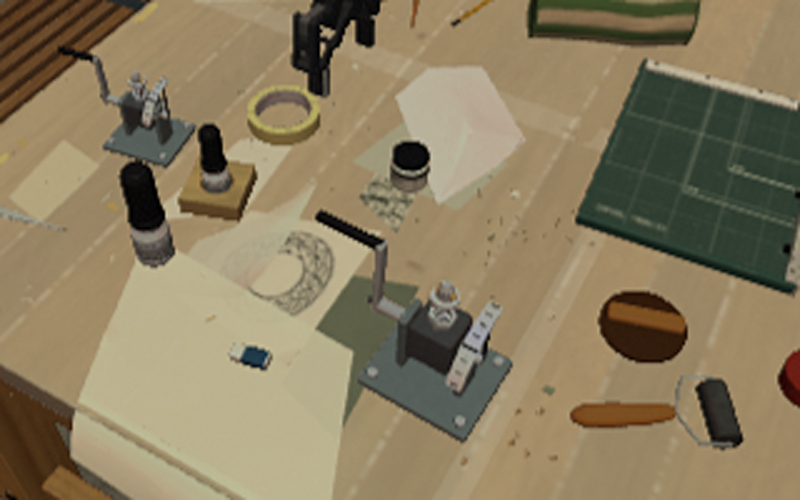

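View pics/b.png

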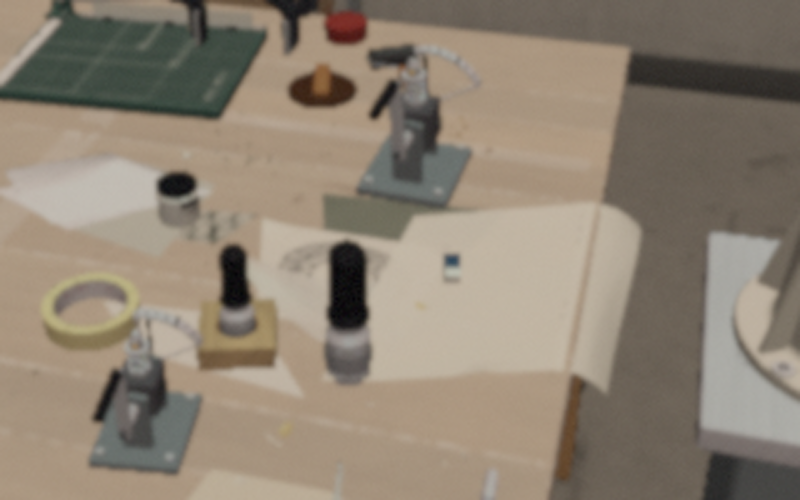

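Run:
```python
import numpy as np,cv2
for c in("scene","side"):
    w=np.load(f"{c}0.npy"); im=cv2.imread(f"pics/{c}0.png").astype(int)
    box=(abs(w[...,0]-.48)<.13)&(w[...,1]>-.3)&(w[...,1]<-.0)
    mx=im.max(-1); 
    bar=box&(mx<50)&(w[...,2]>.09)
    p=w[bar]; print(c,"dark",len(p))
    if len(p)>5:
        m=np.median(p,0); p=p[np.linalg.norm(p-m,axis=1)<.07]
        m=p.mean(0);d=np.linalg.svd(p-m)[2][0]; s=(p-m)@d; print(m.round(3),d.round(3),s.min().round(3),s.max().round(3),p.min(0).round(3),p.max(0).round(3))
    pl=box&(w[...,2]>.004)&(w[...,2]<.016)&(im[...,0]>=im[...,2]-3)
    n,lab,st,ce=cv2.connectedComponentsWithStats(pl.astype(np.uint8))
    k=1+np.argmax(st[1:,4]); q=w[lab==k]; print("plate",st[k],np.median(q[:,2]),cv2.minAreaRect((q[:,:2]*1000).astype(np.float32)))
    for lo in(.10,.12,.14,.15,.16):
        r=w[box&(w[...,2]>lo)&(w[...,2]<lo+.01)]; print(lo,len(r),r.mean(0).round(3) if len(r) else'')
    # coupler
    r=w[(abs(w[...,0]-.58)<.05)&(abs(w[...,1]-.168)<.05)&(w[...,2]>.07)]; print("coup",len(r),r.mean(0).round(4),r.min(0).round(3),r.max(0).round(3))
    r=w[(abs(w[...,0]-.58)<.07)&(abs(w[...,1]-.168)<.07)&(w[...,2]>.02)&(w[...,2]<.03)]; print("holder",len(r),cv2.minAreaRect((r[:,:2]*1000).astype(np.float32)))
```

```text
scene dark 1248
[ 0.588 -0.016  0.365] [-0.222  0.133 -0.966] -0.071 0.065 [ 0.551 -0.038  0.299] [ 0.61  -0.     0.432]
plate [324 252  61  44 786] 0.014403463039225217 ((485.8959045410156, -190.0960235595703), (126.0825424194336, 106.7119140625), 86.37699127197266)
0.1 198 [ 0.48  -0.188  0.103]
0.12 83 [ 0.457 -0.203  0.125]
0.14 182 [ 0.479 -0.218  0.145]
0.15 44 [ 0.492 -0.152  0.155]
0.16 158 [ 0.498 -0.083  0.165]
coup 144 [0.581  0.1572 0.0995] [0.572 0.148 0.07 ] [0.597 0.172 0.12 ]
holder 346 ((587.546630859375, 162.43447875976562), (80.20864868164062, 77.25814819335938), 17.808080673217773)
side dark 139
[ 0.572 -0.008  0.313] [-0.954  0.118  0.276] -0.026 0.024 [ 0.551 -0.017  0.293] [ 0.598 -0.     0.35 ]
plate [344 197  43  25 435] 0.014034657915002621 ((486.1581115722656, -180.82423400878906), (122.77288818359375, 101.013916015625), 87.2923583984375)
0.1 107 [ 0.479 -0.177  0.104]
0.12 68 [ 0.476 -0.183  0.125]
0.14 89 [ 0.484 -0.204  0.145]
0.15 30 [ 0.495 -0.126  0.155]
0.16 87 [ 0.5   -0.076  0.165]
coup 230 [0.5846 0.1691 0.0978] [0.573 0.151 0.07 ] [0.6   0.179 0.119]
holder 495 ((589.1127319335938, 161.50924682617188), (74.25728607177734, 84.45071411132812), 18.150585174560547)
```

```bash
cat >> h.py <<'E'
def wpts(f,s):
    K=f["camera_matrix"];z=f["z_map"];v,u=np.mgrid[:z.shape[0],:z.shape[1]]
    x=u-K[0,2];y=v-K[1,2];r=np.hypot(x,y)+1e-9;th=np.minimum(r/K[0,0],1.5);k=np.tan(th)/r*z
    c=np.stack([x*k,y*k,z],-1)
    H=f["hand_eye"];T=c@H[:3,:3].T+H[:3,3]
    w=T@Ro.from_rotvec(s["orientation"]).as_matrix().T+s["ee_pos"]; w[z==0]=np.nan
    return w
def wgrab(n):
    s=arm.state();f=optics.grab_frame("wrist");w=wpts(f,s);cv2.imwrite(f"pics/{n}.png",f["color"]);np.save(f"{n}.npy",w);return f,w
def frame(z,xh):  # rotvec with tool z along z, tool x near xh
    z=np.array(z,float);z/=np.linalg.norm(z);x=np.array(xh,float);x-=x@z*z;x/=np.linalg.norm(x)
    return Ro.from_matrix(np.stack([x,np.cross(z,x),z],1)).as_rotvec()
E
python3 - <<'E'
from h import *
s=arm.state();print(s["orientation"],s["t"],Ro.from_rotvec(s["orientation"]).as_matrix().round(2).tolist())
f,_=wgrab("w0");print(f["camera_matrix"][0],f["hand_eye"].round(3).tolist())
for a in(0.5,0.7):
  for xh in((0,1,0),(0,-1,0),(1,0,0),(-1,0,0)):
    z=np.array([0,np.sin(a),-np.cos(a)]);p=np.array([.47,-.2,.12])-z*.36
    q=arm.solve_ik(p,frame(z,xh));print(a,xh,None if q is None else np.round(q,2))
E
```

```text
[-3.14158854e+00 -2.95024462e-05 -7.44404523e-05] 0.9 [[1.0, 0.0, 0.0], [0.0, -1.0, 0.0], [0.0, -0.0, -1.0]]
[309.70691629   0.         317.25499267] [[1.0, -0.0, -0.0, 0.002], [0.0, 0.958, 0.288, -0.072], [0.0, -0.288, 0.958, 0.031], [0.0, 0.0, 0.0, 1.0]]
0.5 (0, 1, 0) [-0.77  0.39  1.56  0.35  1.56 -2.41]
0.5 (0, -1, 0) [-0.77  0.39  1.56  0.35  1.56  0.73]
0.5 (1, 0, 0) [-0.77  0.39  1.56  0.35  1.56 -0.84]
0.5 (-1, 0, 0) [-0.77  0.39  1.56  0.35  1.56  2.3 ]
0.7 (0, 1, 0) [-0.86  0.54  1.46  0.44  1.7  -2.5 ]
0.7 (0, -1, 0) [-0.86  0.54  1.46  0.44  1.7   0.64]
0.7 (1, 0, 0) [-0.86  0.54  1.46  0.44  1.7  -0.93]
0.7 (-1, 0, 0) [-0.86  0.54  1.46  0.44  1.7   2.22]
```

Run:
```python
from h import *
a=.65;z=np.array([0,np.sin(a),-np.cos(a)]);p=np.array([.48,-.2,.12])-z*.34
arm.goto(p,frame(z,(-1,0,0)));arm.wait(.2)
f,w=wgrab("w1");print(arm.state()["t"])
cv2.imwrite("pics/w1b.png",cv2.resize(f["color"],(800,500)))
```

```text
3.1333
```

View pics/w1b.png

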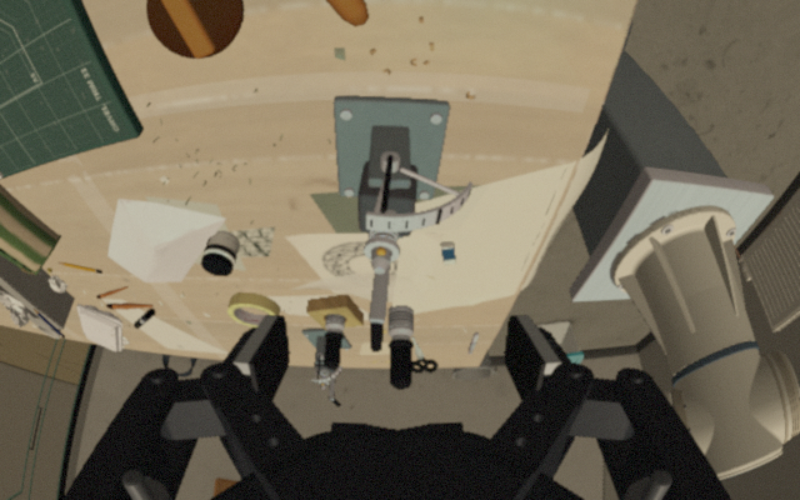

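Run:
```python
import numpy as np,cv2
im=cv2.imread("pics/w1.png");w=np.load("w1.npy")
c=im[72:222,258:388];cv2.imwrite("pics/w1c.png",cv2.resize(c,None,fx=4,fy=4,interpolation=cv2.INTER_CUBIC))
p=w[72:300,240:400].reshape(-1,3)
q=p[(p[:,2]>.008)&(p[:,2]<.02)&(abs(p[:,0]-.486)<.09)&(abs(p[:,1]+.186)<.09)]
print("plate",len(q),np.median(q[:,2]),cv2.minAreaRect((q[:,:2]*1000).astype(np.float32)))
def inb(x0,x1,y0,y1,z0,z1):
    return p[(p[:,0]>x0)&(p[:,0]<x1)&(p[:,1]>y0)&(p[:,1]<y1)&(p[:,2]>z0)&(p[:,2]<z1)]
for lo in np.arange(.1,.18,.01):
    r=inb(.42,.56,-.205,-.16,lo,lo+.01);print("nip",lo.round(2),len(r),*(f(r,0).round(4) for f in (np.mean,np.min,np.max)) if len(r) else '')
r=inb(.42,.56,-.13,-.02,.145,.19);m=np.median(r,0);d=np.linalg.svd(r-r.mean(0))[2][0];print("bar",len(r),m,d,r.min(0),r.max(0))
```

```text
plate 4560 0.01365796005761069 ((480.58477783203125, -195.4146728515625), (139.5870361328125, 130.37648010253906), 86.97989654541016)
nip 0.1 106 [ 0.4808 -0.1951  0.1014] [ 0.4689 -0.205   0.1   ] [ 0.5051 -0.1677  0.1089]
nip 0.11 16 [ 0.4948 -0.1913  0.1163] [ 0.4816 -0.1958  0.1104] [ 0.506  -0.184   0.1199]
nip 0.12 94 [ 0.4928 -0.198   0.1243] [ 0.4816 -0.2029  0.1201] [ 0.507  -0.1884  0.1298]
nip 0.13 336 [ 0.4947 -0.1969  0.1357] [ 0.4806 -0.205   0.1301] [ 0.5093 -0.179   0.14  ]
nip 0.14 165 [ 0.4951 -0.1967  0.1451] [ 0.4877 -0.2028  0.1401] [ 0.5037 -0.1863  0.15  ]
nip 0.15 98 [ 0.4961 -0.1929  0.153 ] [ 0.4905 -0.1979  0.1501] [ 0.5025 -0.1864  0.156 ]
nip 0.16 0
nip 0.17 0
bar 459 [ 0.50195047 -0.11548994  0.16362915] [-0.06005707 -0.98615139 -0.15459167] [ 0.49327636 -0.12305429  0.14514928] [ 0.51131844 -0.04393829  0.16728122]
```

View pics/w1c.png

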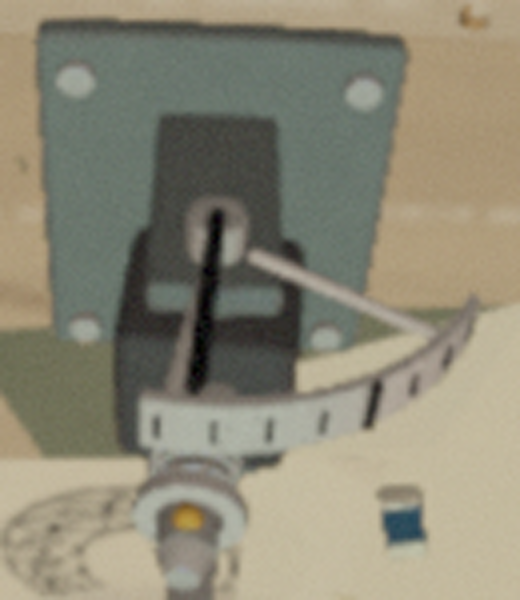

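```bash
cat >> h.py <<'E'
C=np.array([.486,-.188,.075]); YAW=np.radians(-3.1)
ys=np.array([-np.sin(YAW),np.cos(YAW),0]); xs=np.array([np.cos(YAW),np.sin(YAW),0])
def hz(t): return -np.sin(t)*xs+np.array([0,0,np.cos(t)])
def hx(t): return np.cos(t)*xs+np.array([0,0,np.sin(t)])
def lever(t,back=0,sg=-1,C=C): z=hz(t);return C+.115*ys+z*(.085+.155+back),frame(-z,sg*hx(t))
def press(t,d,sg=-1,C=C,roll=0):  # d = mouth height above seat
    z=hz(t);x=np.cos(roll)*hx(t)+np.sin(roll)*ys;return C+z*(.053+d+.085+.155),frame(-z,sg*x)
E
python3 - <<'E'
from h import *
for sg in(-1,1):
  for n,P in(("lev-",lever(-.075,.08,sg)),("lev0",lever(-.075,0,sg)),("lev30",lever(.524,0,sg)),("lev35",lever(.6,0,sg)),("pr",press(.524,0,sg)),("pr+",press(.524,.08,sg)),("pr roll",press(.524,0,sg,C,np.pi/2)),("pick",(np.array([.588,.163,.091+.155]),frame((0,0,-1),(-sg*-1,0,0)))),("picky",(np.array([.588,.163,.091+.155]),frame((0,0,-1),(0,sg,0))))):
    q=arm.solve_ik(*P);print(sg,n,P[0].round(3),None if q is None else np.round(q,2))
E
```

```text
-1 lev- [ 0.516 -0.074  0.394] None
-1 lev0 [ 0.51  -0.074  0.314] None
-1 lev30 [ 0.372 -0.067  0.283] [-0.22  0.08  2.42  0.58  0.15  2.42]
-1 lev35 [ 0.357 -0.066  0.273] [-0.23  0.09  2.48  1.76  0.1   1.23]
-1 pr [ 0.34  -0.18   0.329] [-0.61 -0.01  2.35  0.68  0.43  2.01]
-1 pr+ [ 0.3   -0.178  0.398] [-0.68 -0.21  2.32  0.51  0.65  2.17]
-1 pr roll [ 0.34  -0.18   0.329] [-0.61 -0.01  2.35  0.68  0.43  0.44]
-1 pick [0.588 0.163 0.246] [ 0.27  0.52  1.78 -0.    0.84 -2.87]
-1 picky [0.588 0.163 0.246] [ 0.27  0.52  1.78 -0.    0.84  1.84]
1 lev- [ 0.516 -0.074  0.394] [-0.14  0.22  1.84 -0.01  1.15 -0.09]
1 lev0 [ 0.51  -0.074  0.314] [-0.14  0.31  1.92 -0.01  0.98 -0.09]
1 lev30 [ 0.372 -0.067  0.283] [-0.22  0.08  2.42  0.58  0.15 -0.72]
1 lev35 [ 0.357 -0.066  0.273] [-0.23  0.09  2.48  1.76  0.1  -1.91]
1 pr [ 0.34  -0.18   0.329] [-0.61 -0.01  2.35  0.68  0.43 -1.13]
1 pr+ [ 0.3   -0.178  0.398] [-0.68 -0.21  2.32  0.51  0.65 -0.98]
1 pr roll [ 0.34  -0.18   0.329] [-0.61 -0.01  2.35  0.68  0.43 -2.7 ]
1 pick [0.588 0.163 0.246] [ 0.27  0.52  1.78 -0.    0.84  0.27]
1 picky [0.588 0.163 0.246] [ 0.27  0.52  1.78 -0.    0.84 -1.3 ]
```

Run:
```python
from h import *
def lv(t,b,back=0): return C+.117*ys+hz(t)*.085+hz(b)*(.155+back),frame(-hz(b),hx(b))
t0=-.075
arm.goto(*lv(t0,0,.07)); arm.move_gripper(.05,40)
arm.line_to(*lv(t0,0,0),vel=.12); print(arm.state()["wrist_force"].round(1))
arm.move_gripper(0,40); s=arm.state();print("w",s["width"],s["wrist_force"].round(1),s["t"])
if s["width"]>.008:
    for k in range(1,9):
        a=k/8; t=t0+a*(.53-t0); arm.line_to(*lv(t,a*.22),vel=.12)
        if k%2==0: print(t.round(2),arm.state()["wrist_force"].round(1))
    arm.wait(.2);s=arm.state();print("w",s["width"],s["wrist_force"].round(1),s["t"])
```

```text
[ 0.5 -0.4  0. ]
w 0.012524623119268065 [2.9 0.7 6.9] 6.7417Traceback (most recent call last):
  File "<stdin>", line 10, in <module>
AttributeError: 'float' object has no attribute 'round'
```

```bash
cat >> h.py <<'E'
def lv(t,b,back=0): return C+.117*ys+hz(t)*.085+hz(b)*(.155+back),frame(-hz(b),hx(b))
E
python3 - <<'E'
from h import *
t0=-.075
for k in range(3,9):
    a=k/8; t=t0+a*(.53-t0); arm.line_to(*lv(t,a*.22),vel=.12)
    print(round(t,2),arm.state()["wrist_force"].round(1))
arm.wait(.3);s=arm.state();print("w",s["width"],s["wrist_force"].round(1),s["t"])
f,w=wgrab("w2");cv2.imwrite("pics/w2b.png",cv2.resize(f["color"],(800,500)))
E
```

```text
0.15 [7.  2.6 4.3]
0.23 [6.6 2.  6.6]
0.3 [5.8 4.1 8. ]
0.38 [5.7 2.9 6.4]
0.45 [ 3.4  3.1 10.9]
0.53 [6.8 3.3 2.8]
w 0.012543832580751374 [5.  3.7 6. ] 9.0417
```

View pics/w2b.png

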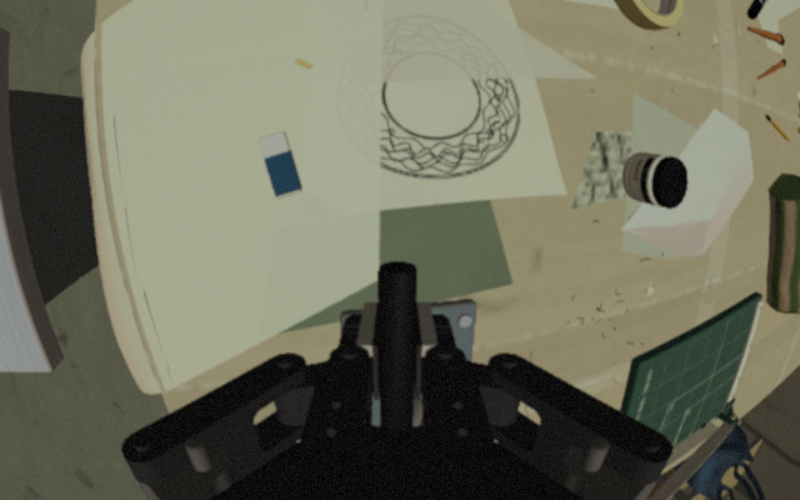

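Run:
```python
from h import *
arm.move_gripper(.05); P=lv(.53,.22,.1); arm.line_to(*P,vel=.25)
a=.65;z=np.array([0,np.sin(a),-np.cos(a)]);p=np.array([.46,-.2,.12])-z*.34
arm.goto(p,frame(z,(-1,0,0)));arm.wait(.2)
f,w=wgrab("w3");im=f["color"];print(arm.state()["t"])
optics.grab_frame("side")
d=models.look_for("nipple_tip","wrist")[:2];print(d)
c=im[72:252,238:398];cv2.imwrite("pics/w3c.png",cv2.resize(c,None,fx=3.3,fy=3.3,interpolation=cv2.INTER_CUBIC))
p=w[60:320,230:420].reshape(-1,3)
# head frame coords wrt C: (along hx(.524), ys, along hz)
t=.524;h=np.stack([(p-C)@hx(t),(p-C)@ys,(p-C)@hz(t)],1)
for lo in np.arange(.03,.085,.005):
    r=h[(abs(h[:,0])<.025)&(abs(h[:,1])<.022)&(h[:,2]>lo)&(h[:,2]<lo+.005)]
    if len(r): print(lo.round(3),len(r),r.mean(0).round(4),r.min(0).round(4),r.max(0).round(4))
r=h[(abs(h[:,0])<.04)&(h[:,1]>.075)&(h[:,1]<.145)&(h[:,2]>.06)&(h[:,2]<.11)];print("bar",len(r),r.mean(0),r.min(0),r.max(0))
```

```text
12.375
[{'extent': [266.5, 121.7, 70.3, 152.6], 'confidence': 0.82}]
0.035 12 [ 0.0136 -0.0004  0.0373] [ 0.0106 -0.0063  0.035 ] [0.0158 0.0053 0.04  ]
0.04 24 [ 0.0117 -0.0027  0.042 ] [-0.0073 -0.0084  0.04  ] [0.0157 0.0047 0.0449]
0.045 62 [ 0.0098 -0.0066  0.0468] [-0.0069 -0.0145  0.0451] [0.0158 0.0045 0.0497]
0.05 62 [ 0.0064 -0.0125  0.0527] [-0.0065 -0.0165  0.05  ] [ 0.018 -0.003  0.055]
0.055 250 [ 0.0064 -0.0081  0.0584] [-0.0101 -0.0173  0.055 ] [0.0187 0.0121 0.06  ]
0.06 75 [ 0.0077 -0.007   0.0623] [-0.0037 -0.0137  0.06  ] [0.0174 0.0117 0.065 ]
0.065 78 [ 0.0058 -0.008   0.0674] [-0.0037 -0.0139  0.0652] [0.0115 0.0008 0.0699]
0.07 77 [ 0.0054 -0.0059  0.0723] [-0.0027 -0.0098  0.07  ] [0.0114 0.0014 0.0749]
0.075 49 [ 0.004  -0.0031  0.0765] [-0.0023 -0.0077  0.075 ] [0.008  0.0018 0.0779]
bar 226 [0.00712922 0.10648935 0.08623424] [-0.00229986  0.07509593  0.07864609] [0.01116562 0.14430864 0.08967588]
```

View pics/w3c.png

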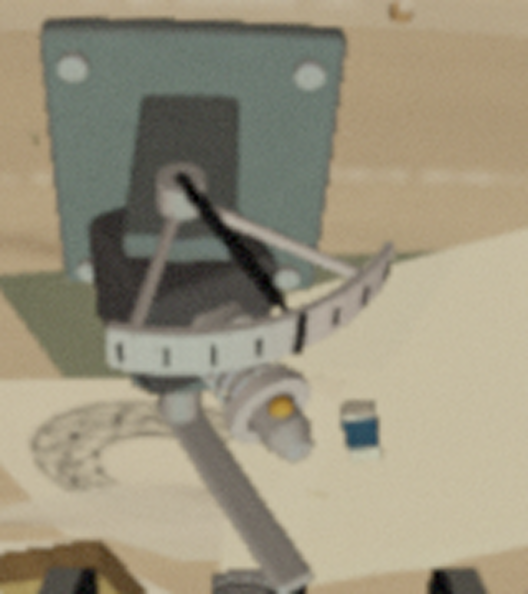

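Run:
```python
from h import *
t=.524
for c in("scene","side"):
    f=optics.grab_frame(c);cv2.imwrite(f"pics/{c}1.png",f["color"]);p=pts(f).reshape(-1,3);p=p[~np.isnan(p[:,0])]
    h=np.stack([(p-C)@hx(t),(p-C)@ys,(p-C)@hz(t)],1)
    for lo,hi in((.05,.06),(.064,.072),(.072,.085)):
        r=h[(abs(h[:,0])<.025)&(abs(h[:,1])<.025)&(h[:,2]>lo)&(h[:,2]<hi)]
        if len(r): print(c,lo,len(r),r.mean(0).round(4),r.min(0).round(4),r.max(0).round(4))
    r=h[(abs(h[:,0])<.04)&(h[:,1]>.08)&(h[:,1]<.16)&(h[:,2]>.06)&(h[:,2]<.11)];print("bar",len(r),r.mean(0).round(4),r.min(0).round(4),r.max(0).round(4))
    r=p[(abs(p[:,0]-.58)<.05)&(abs(p[:,1]-.168)<.05)&(p[:,2]>.07)]; print("coup",len(r),r.mean(0).round(4),r.min(0).round(4),r.max(0).round(4))
s=arm.state();print(s["ee_pos"],s["t"])
```

```text
scene 0.05 18 [ 0.0013 -0.0024  0.0588] [-0.0118 -0.0148  0.0559] [0.0164 0.0143 0.0599]
scene 0.064 16 [ 0.0031 -0.0056  0.0678] [-0.006  -0.0119  0.0642] [0.0131 0.0095 0.0711]
scene 0.072 35 [ 0.0021 -0.0007  0.0764] [-0.005  -0.0076  0.0723] [0.0095 0.0072 0.082 ]
bar 153 [0.0019 0.1129 0.0899] [-0.0049  0.0809  0.0822] [0.0091 0.1474 0.0946]
coup 144 [0.581  0.1574 0.0992] [0.5715 0.1478 0.0703] [0.5959 0.1726 0.1199]
side 0.05 22 [0.0035 0.0054 0.0573] [-0.0111 -0.0118  0.0512] [0.017  0.0177 0.0599]
side 0.064 16 [0.0017 0.0059 0.0684] [-0.0055 -0.0026  0.0651] [0.0096 0.0121 0.0715]
side 0.072 17 [0.0026 0.0034 0.0766] [-0.0036 -0.0048  0.0721] [0.009  0.0084 0.0832]
bar 86 [0.0029 0.121  0.0879] [-0.0043  0.0814  0.0785] [0.0093 0.1515 0.0934]
coup 232 [0.5847 0.1692 0.0975] [0.5734 0.1524 0.0703] [0.6019 0.179  0.12  ]
[ 0.46005526 -0.40565576  0.39082171] 12.575
```

```bash
sed -i 's/^C=np.array.*; YAW/C=np.array([.488,-.1875,.0765]); YAW/' h.py
python3 - <<'E'
from h import *
g=np.array([.587,.163,.091+.155]);D=np.array([0,0,-1.])
oy=frame(D,(0,-1,0)); ox=frame(D,(1,0,0))
oy=min((frame(D,(0,s,0)) for s in(1,-1)),key=lambda o:abs((arm.solve_ik(g,o) if arm.solve_ik(g,o) is not None else np.full(6,9))[5]))
arm.goto(g+[0,0,.10],oy);arm.move_gripper(.06,20)
arm.line_to(g+[0,0,.003],vel=.12);s=arm.state();print(s["wrist_force"].round(1),s["t"])
arm.move_gripper(0,20);s=arm.state();print(s["width"],s["wrist_force"].round(1),s["moment"].round(2),s["t"])
arm.move_gripper(.06);arm.line_to(g+[0,0,.07],vel=.2)
arm.goto(g+[0,0,.07],ox);arm.line_to(g,vel=.12);print(arm.state()["wrist_force"].round(1))
arm.move_gripper(0,110);s=arm.state();print(s["width"],s["wrist_force"].round(1),s["moment"].round(2),s["t"])
for d in(.08,.1,.12):print(d,arm.solve_ik(*press(.524,d,1)))
E
```

```text
[0.8 0.1 0.1] 16.75
0.027133301026440376 [-0.3 -0.9  5.6] [-0.08  0.07 -0.  ] 17.1333
[-0.1  0.   1. ]
0.025633992588915865 [-1.2  0.1  6.1] [-0.07  0.19 -0.02] 20.575
0.08 [-0.67783778 -0.2069286   2.3167868   0.50029554  0.65508656 -0.96623311]
0.1 [-0.69953658 -0.25192413  2.30434449  0.47714316  0.71469045 -0.95003836]
0.12 [-0.72256511 -0.2944665   2.28996176  0.45923432  0.77483235 -0.9394043 ]
```

Run:
```python
from h import *
g=np.array([.587,.163,.246])
arm.line_to(g+[0,0,.19],vel=.2);arm.goto(*press(.524,.10,1));arm.line_to(press(.524,.045,1)[0],vel=.1);arm.wait(.3)
s=arm.state();print(s["width"],s["wrist_force"].round(1),s["t"],s["ee_pos"]-press(.524,.045,1)[0])
t=.524;ims=[]
for c in("scene","side"):
    f=optics.grab_frame(c);p=pts(f).reshape(-1,3);p=p[~np.isnan(p[:,0])]
    h=np.stack([(p-C)@hx(t),(p-C)@ys,(p-C)@hz(t)],1)
    for lo,hi in((.05,.06),(.064,.072),(.072,.086),(.094,.1),(.1,.108),(.108,.116),(.116,.125),(.13,.135)):
        r=h[(abs(h[:,0])<.03)&(abs(h[:,1])<.03)&(h[:,2]>lo)&(h[:,2]<hi)]
        if len(r): print(c,lo,len(r),r.mean(0).round(4),r.min(0).round(4),r.max(0).round(4))
    uv=f["camera_matrix"]@(f["R"]@(C+.08*hz(t))+f["t"]);u,v=(uv[:2]/uv[2]).astype(int)
    ims.append(cv2.resize(f["color"][v-40:v+40,u-40:u+40],(400,400),interpolation=cv2.INTER_CUBIC))
cv2.imwrite("pics/pre.png",np.hstack(ims))
```

```text
0.025927539550371175 [-0.   0.2 -0.4] 24.1833 [-6.62406221e-05 -8.27363981e-05  4.29725897e-04]
scene 0.05 14 [-0.0028 -0.0095  0.0588] [-0.0142 -0.0151  0.0569] [ 0.0119 -0.0038  0.06  ]
scene 0.064 5 [ 0.0001 -0.0111  0.0677] [-0.0031 -0.0125  0.065 ] [ 0.0044 -0.0095  0.07  ]
scene 0.1 13 [-0.0036 -0.013   0.1035] [-0.0155 -0.0173  0.1004] [ 0.0146 -0.0065  0.1072]
scene 0.108 11 [-0.0009 -0.0138  0.1123] [-0.0168 -0.018   0.1096] [ 0.015  -0.0017  0.115 ]
scene 0.116 23 [ 1.000e-04 -1.270e-02  1.217e-01] [-0.0161 -0.0177  0.1169] [ 0.0172 -0.0013  0.1246]
scene 0.13 16 [-0.0017 -0.013   0.1329] [-0.0143 -0.0171  0.1304] [ 0.0137 -0.005   0.1349]
side 0.05 27 [-0.0005  0.0049  0.0573] [-0.0146 -0.0137  0.0515] [0.0144 0.0136 0.06  ]
side 0.064 15 [0.0005 0.0049 0.0678] [-0.007  -0.0024  0.065 ] [0.0072 0.012  0.0704]
side 0.072 17 [-0.0007  0.0014  0.0757] [-0.0076 -0.0062  0.0722] [0.0064 0.0057 0.0816]
side 0.094 7 [0.0032 0.0079 0.0979] [-0.015   0.0004  0.096 ] [0.0151 0.0135 0.0996]
side 0.1 32 [0.002  0.0116 0.1043] [-0.0154 -0.0024  0.1006] [0.0176 0.0177 0.108 ]
side 0.108 31 [0.001  0.0111 0.1124] [-0.0142  0.0032  0.1085] [0.0173 0.0172 0.116 ]
side 0.116 38 [0.0017 0.0092 0.1204] [-0.0167 -0.0051  0.1162] [0.0179 0.0172 0.125 ]
side 0.13 22 [0.0025 0.0109 0.1328] [-0.015  -0.003   0.1303] [0.0155 0.018  0.135 ]
```

View pics/pre.png

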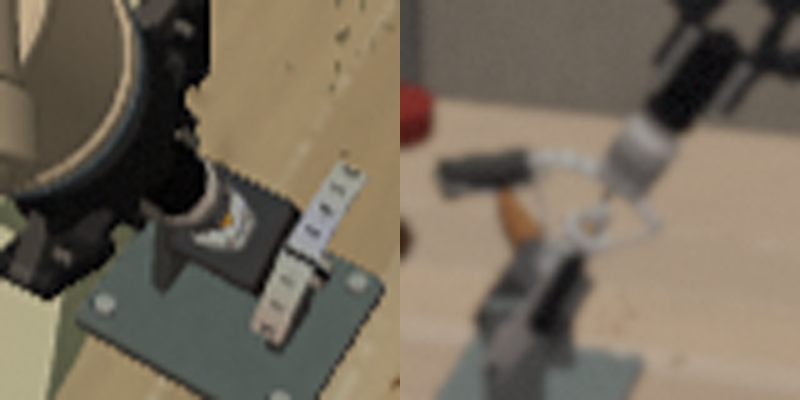

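Run:
```python
from h import *
t=.524;off=-.001*hx(t)
def rep(d):
    s=arm.state();F=s["wrist_force"];e=s["ee_pos"]-press(t,0,1)[0]
    print(round(d,4),"act %.4f"%(e@hz(t)),"F hx %.1f y %.1f hz %.1f"%(F@hx(t),F@ys,F@hz(t)),s["moment"].round(2),round(s["t"],1),round(s["width"],4)); return F@hz(t)
arm.line_to(press(t,.028,1)[0]+off,vel=.05);rep(.028)
for d in(.022,.018,.014,.011,.009,.007,.005,.004,.003,.002,.001):
    arm.line_to(press(t,d,1)[0]+off,vel=.03);arm.wait(.1);f=rep(d)
    if f>32: print("stop");break
```

```text
0.028 act 0.0276 F hx -0.4 y 0.1 hz -0.8 [-0.04  0.32 -0.03] 24.8 0.0252
0.022 act 0.0220 F hx -0.6 y -0.4 hz -0.0 [ 0.04  0.37 -0.05] 25.2 0.0257
0.018 act 0.0180 F hx -0.3 y -0.3 hz -0.1 [-0.03  0.29  0.05] 25.6 0.0263
0.014 act 0.0139 F hx 0.4 y -0.8 hz -0.9 [-0.06  0.27 -0.06] 26.0 0.026
0.011 act 0.0109 F hx -0.4 y -1.1 hz -3.8 [-0.07  0.14 -0.07] 26.3 0.0258
0.009 act 0.0090 F hx -0.3 y -1.0 hz -2.6 [-0.07  0.18 -0.12] 26.7 0.026
0.007 act 0.0070 F hx 0.0 y -0.3 hz 1.1 [-0.07  0.25 -0.06] 27.0 0.0259
0.005 act 0.0050 F hx -1.3 y -0.6 hz 3.2 [-0.04  0.28 -0.1 ] 27.4 0.0258
0.004 act 0.0040 F hx -0.0 y -0.4 hz 3.0 [-0.1   0.23 -0.1 ] 27.7 0.0259
0.003 act 0.0030 F hx 1.0 y -1.0 hz 1.8 [-0.1   0.15 -0.02] 28.1 0.0259
0.002 act 0.0020 F hx -0.5 y -0.7 hz 4.6 [-0.1   0.18 -0.09] 28.4 0.0258
0.001 act 0.0011 F hx -0.9 y -0.7 hz 9.2 [-0.07  0.31 -0.05] 28.8 0.0259
```

Run:
```python
from h import *
t=.524;off=-.001*hx(t)
def rep(d):
    F=[]
    for _ in range(6): arm.wait(.03);s=arm.state();F.append(s["wrist_force"])
    F=np.mean(F,0);e=s["ee_pos"]-press(t,0,1)[0]
    print(round(d,4),"act %.4f"%(e@hz(t)),"F hx %.1f y %.1f hz %.1f"%(F@hx(t),F@ys,F@hz(t)),s["moment"].round(2),round(s["t"],1)); return F@hz(t)
rep(.001)
for d in(0.0005,0,-.0005,-.001,-.0015,-.002,-.0025,-.003,-.0035,-.004):
    arm.line_to(press(t,d,1)[0]+off,vel=.03);f=rep(d)
    if f>24: print("stop");break
ims=[]
for c in("scene","side"):
    f=optics.grab_frame(c);p=pts(f).reshape(-1,3);p=p[~np.isnan(p[:,0])]
    h=np.stack([(p-C)@hx(t),(p-C)@ys,(p-C)@hz(t)],1)
    for lo in np.arange(.035,.1,.005):
        r=h[(abs(h[:,0])<.03)&(abs(h[:,1])<.03)&(h[:,2]>lo)&(h[:,2]<lo+.005)]
        if len(r): print(c,lo.round(3),len(r),r.min(0).round(4),r.max(0).round(4))
    uv=f["camera_matrix"]@(f["R"]@(C+.08*hz(t))+f["t"]);u,v=(uv[:2]/uv[2]).astype(int)
    ims.append(cv2.resize(f["color"][v-40:v+40,u-40:u+40],(400,400),interpolation=cv2.INTER_CUBIC))
cv2.imwrite("pics/press.png",np.hstack(ims))
```

```text
0.001 act 0.0011 F hx -1.0 y -0.3 hz 8.8 [-0.02  0.36 -0.07] 29.0
0.0005 act 0.0006 F hx -1.2 y -0.6 hz 9.4 [-0.05  0.35 -0.06] 29.4
0 act 0.0002 F hx -1.2 y -0.5 hz 9.8 [-0.09  0.35 -0.02] 29.9
-0.0005 act -0.0003 F hx -1.1 y -0.3 hz 10.5 [-0.11  0.4  -0.07] 30.3
-0.001 act -0.0008 F hx -1.0 y -0.2 hz 10.7 [-0.04  0.39 -0.07] 30.8
-0.0015 act -0.0013 F hx -1.4 y -0.3 hz 11.0 [-0.01  0.37 -0.09] 31.2
-0.002 act -0.0017 F hx -1.8 y -0.2 hz 16.9 [ 0.03  0.55 -0.03] 31.7
-0.0025 act -0.0018 F hx -4.2 y 0.2 hz 29.4 [ 0.03  0.92 -0.01] 32.1
stop
scene 0.05 6 [-0.0118 -0.0169  0.0522] [ 0.0143 -0.0077  0.0547]
scene 0.055 6 [-0.0141 -0.0164  0.0563] [ 0.0069 -0.0099  0.0587]
scene 0.06 5 [-0.0164 -0.0178  0.0602] [ 0.0088 -0.0072  0.0648]
scene 0.065 8 [-0.0112 -0.0169  0.0652] [ 0.0146 -0.0076  0.0698]
scene 0.07 9 [-0.0178 -0.0171  0.0717] [ 0.0163 -0.0026  0.075 ]
scene 0.075 9 [-0.0157 -0.0169  0.0757] [ 0.012  -0.0074  0.0792]
scene 0.08 8 [-0.0169 -0.0166  0.0811] [ 0.0097 -0.0065  0.0848]
scene 0.085 24 [-0.0171 -0.0172  0.0854] [ 0.0134 -0.0026  0.0898]
scene 0.09 4 [-0.011  -0.0147  0.0901] [-0.0038 -0.0111  0.0933]
side 0.035 4 [0.0052 0.0022 0.0385] [0.0117 0.0101 0.0398]
side 0.04 2 [0.0072 0.0042 0.0433] [0.011  0.0073 0.0444]
side 0.045 4 [ 0.005  -0.0004  0.046 ] [0.0141 0.0093 0.0474]
side 0.05 7 [-0.0145  0.0066  0.0521] [0.0139 0.0141 0.0549]
side 0.055 16 [-0.0153  0.0044  0.0554] [0.0154 0.0161 0.0598]
side 0.06 18 [-0.0158  0.0009  0.0602] [0.0163 0.0152 0.0645]
side 0.065 17 [-0.0173 -0.0001  0.0651] [0.0144 0.0171 0.0697]
side 0.07 21 [-0.0143  0.0034  0.0702] [0.0168 0.0185 0.0749]
side 0.075 23 [-0.0168 -0.0013  0.0751] [0.0159 0.0173 0.0793]
side 0.08 17 [-0.0148 -0.0073  0.0808] [0.016  0.0194 0.0849]
side 0.085 26 [-0.0153 -0.002   0.085 ] [0.0148 0.0174 0.0898]
side 0.09 18 [-0.0122 -0.003   0.0901] [0.0129 0.0152 0.0944]
side 0.095 10 [-0.0101  0.0056  0.0952] [0.0098 0.0145 0.099 ]
```

View pics/press.png

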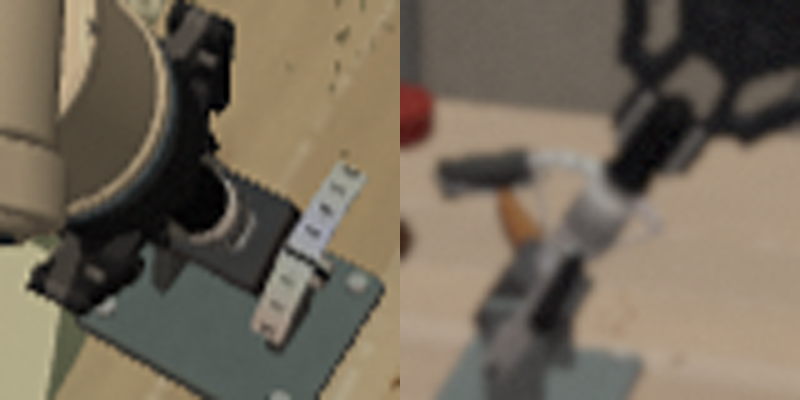

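Run:
```python
from h import *
t=.524;off=-.001*hx(t)
arm.line_to(press(t,-.0013,1)[0]+off,vel=.02);F=[]
for _ in range(10): arm.wait(.04);s=arm.state();F.append(s["wrist_force"])
F=np.mean(F,0);print("%.1f %.1f %.1f"%(F@hx(t),F@ys,F@hz(t)),((s["ee_pos"]-press(t,0,1)[0])@hz(t)),s["width"],s["t"])
h=[]
f=optics.grab_frame("side");p=pts(f).reshape(-1,3);p=p[~np.isnan(p[:,0])]
h=np.stack([(p-C)@hx(t),(p-C)@ys,(p-C)@hz(t)],1);r=h[(abs(h[:,0])<.04)&(h[:,1]>.08)&(h[:,1]<.16)&(h[:,2]>.06)&(h[:,2]<.11)];print("bar",len(r),r.mean(0).round(4),r.min(0).round(4),r.max(0).round(4))
if F@hz(t)>8: arm.hand_in();print("handed in")
```

```text
-1.1 -0.1 10.8 -0.0011268951182639838 0.025560064901215575 32.9083
bar 89 [0.0004 0.119  0.0879] [-0.0065  0.081   0.0765] [0.0069 0.1494 0.0928]
the job is handed in; nothing more can be done
handed in
```

I tilted the head with the lever, pressed the coupler onto the nipple and handed the job in at about 33 s. The gripper was still holding the coupler pressed against the collar spring. `hand_in` gives no verdict, so the catch balls and the collar travel are inferred, not read.

- **Tilt:** I gripped the bar and swung it to about 30°. In the wrist picture the pointer stood on the long broad mark, while the coupler still stood in its holder. After pressing, the side camera still put the lever bar where a 30° tilt puts it, to within about 1°.
- **Coupler:** I took the smaller one from its holder. Before pressing, the scene and side cameras showed it in line with the nipple to about 1.5 mm, and I shifted it 1 mm to correct that.
- **Press:** The force rose slowly with the collar spring, then jumped to 29 N about 1.8 mm past my nominal seat position. I took that jump as the collar bottoming.
- **Final hold:** I backed off by about 0.7 mm. At hand-in the push read 10.8 N along the nipple and about 1 N sideways. By my estimate the collar was down by more than 9 mm, past the 8 mm where the balls snap.
- **Unclear or disagreeing:**
  - The wrist camera put the head about 4 mm farther back than the arm's own position did, and about 2 mm farther back than the other two cameras. I used the latter.
  - I saw no clear force peak as the lip passed the balls, so the snap rests on how deep the coupler went.
- **Other objects:** I kept clear of the brayer, eraser and ink jar, but did not measure their positions again at the end.

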